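Load a wax block and its pressing weight into the pressing nest

ROBOT

A 6-joint arm with a two-finger parallel gripper is mounted at the origin on a cart in front of the work surface, level with it; the furniture and walls round the work are solid. World frame = base frame: x ahead of the robot, y to its left, z up, the work surface at z = 0. Lengths are in mm, angles in rad, forces in N, time in s.
With the tool pointing down it reaches from about 275 to 1000 mm from the base axis. Payload 8.4 kg.
Tool frame: the origin (TCP) lies at the very end of the fingers, on their centre line; the grasp point (between the pads) lies 19 mm behind it; z points along the fingers, y is the direction in which the jaws open and shut (so a half turn about z gives the same grasp; the last joint's range is limited). The gripper opens to 85 mm and grips with 20 to 120 N. Pads are 22 mm wide; open, the fingers measure 114 mm over their backs; the gripper's body (76 mm by 85 mm) begins 54 mm behind the grasp point. The pads swing forward as they close: fully open they stand 13 mm farther back than shut.
Start: joints at [1.21, 0.353, 1.633, -0, 1.155, -0.002], TCP at [219.468, 585.202, 231.281] pointing down, gripper open.
Joint ranges: [-2.63, 2.63], [-0.92, 2.1], [0.06, 2.66], [-1.3, 4.44], [0, 2.69], [-3.02, 3.02]. Speed limits (rad/s): [2.22, 2.22, 2.79, 3.14, 3.14, 3.14].

INTERFACE

Orientations are given as [roll, pitch, yaw] about the fixed x, y, z axes, in that order (R = Rz(yaw) Ry(pitch) Rx(roll)).
In Python, from rig import r gives the robot as it stands.
- The arm moves only by the tool move_arm, never from a script. Its argument "increments" is a list of rows, each an object of numbers: "tx", "ty", "tz": the shift along the tool's x, y, z in cm; "rx", "ry", "rz": the turn, a rotation vector about the tool's x, y, z in degrees; "gripper": the gripper's target within -1 to 1 (fully open at 1, half-way at 0, shut at -1). A call has 1 to 12 rows; each row shifts and turns the commanded pose from where the row before left it, along the tool's axes as they then stand; what a row does not reach is not made up. A row lasts 1/10 s, in which the tool goes at most 50 mm and 8.59 degrees, less where a joint would pass 70% of its speed; a pose out of reach is approached as far as the arm can. A call is refused whole if a number of a shift passes 5 or a number of a turn 8.59, either way. A call with a gripper value outside its range is refused whole. The fingers move at their own pace and stop on an object; "squeeze" is the grip in N (left out, the last holds). Time passes only in rows, so rows that do not move let the fingers close. It gives the time, the measured TCP pose, the force and the opening at its end, in the units of the state.
- r.sense(): the state, without advancing time (a new reading comes with each control period).
- r.grab_frame(name): name is "scene" or "side" or "wrist"; returns (picture, depth): 400x640x3 uint8, red, green, blue; 400x640 float32, mm along the optical axis (not along the pixel's ray), 0 where there is no reading.
- r.camera_model(name): a dict with "fx", "fy", "cx", "cy" (pixels), "R" (3x3) and "t" (3): a world point X has camera coordinates R X + t; the wrist camera has in their place "hand_eye" (4x4, takes a point from camera to tool coordinates, whose origin is the TCP and whose axes are the flange's). Camera axes: x right, y down, z forward; pixel columns grow to the right and rows downward; lengths in mm; the calibration is good to about 2 mm. A picture is of the moment at which its call begins: read the wrist's pose just before it. camera_model takes no time and is no camera call.
- r.sign_off(): hands the job in, once; it reports no verdict.
Trained networks look in the newest picture that a camera, given by its name, has taken for a name from the list of things; names that differ only in an ending like _2 or _b are one class to them, and where a whole thing is asked for, a point or a joint stands for the part that bears it (a point fixed in the world has none). Each returns a list of dicts, best first, with "confidence" (0 to 1); they miss things now and then, are a little off and sometimes report something else, mostly with a low value. They report only what shows in the picture. A call takes as long as a camera call. They do not tell look-alikes from the thing itself.
- r.cut_out(query, camera): "mask" (400x640 bool, what is visible of it) and "bbox" ([left, top, right, bottom] in pixels, round what is visible of it).
- r.place_of(query, camera): "location" ([row, column] in pixels: a listed point, or the origin of a listed thing).
The state is a dict: "clock": time; "qpos": joint angles; "qvel": joint speeds; "joint_efforts": joint torques, N m; "eef_pos": TCP position; "tcp_rot": TCP orientation; "contact_force": force on the tool from outside, world axes, zero at the start; "wrist_torque": the same for the moment, N m; "opening": opening from 0.0 (shut) to 1.0 (fully open).
Only numpy, scipy, OpenCV 4.12 (cv2) and the standard library are available. Lean on these libraries where they do the work, as an engineer would, in place of code of your own. Each camera call takes 0.05 s, during which the arm holds its last target. There are 200 camera calls.

TASK

Lay the loose paraffin wax block flat in the pocket of the aluminium pressing nest, then set the steel pressing weight on top of it, grip upward. Both should sit squarely in the middle of the pocket, their long sides parallel to the pocket's long side.

Things in the scene. Friction and masses are not known exactly. Their poses are not given: they have to be found in the camera images.
- nest_floor (a point): Centre of the pocket floor (8 mm above the bench, z up) of the bare aluminium pressing nest, fixed to the bench, base 80 x 94 mm. Pocket: 50 mm along x, 62 mm along y (long). End blocks at +y and -y are 12 mm thick and rise 24 mm above the floor (screw heads 1.5 mm more); lips along +x and -x are 8 mm thick and rise only 5 mm, so fingers closing along x have room.
- wax_center (a point): Centre (half-way up) of the loose block of white paraffin wax: a plain rounded block, 32 mm along x, 44 mm along y, 18 mm tall, 30 g, lying flat on the bench, z up. The flat cassettes near by that carry a small wax square, and the stack of steel moulds, are bystanders. A fixed water bath, 0.24 m tall, stands on the bench left of the work (from y = 0.19 m leftward): pass above it.
- weight_grip (a point): Centre of the grip of the loose steel pressing weight (about 200 g), 22 mm above its underside, z up: a plate 34 mm along x, 46 mm along y, 10 mm thick, with a rounded block on its middle as the grip, 16 mm along x, 34 mm along y, from 10 to 34 mm above the underside. It stands on the bench on one side of the nest, the wax block on the other; which is left varies.
Things that resemble listed ones, but are neither listed nor needed, are in the scene too. Of the things like the part that bears weight_grip, leave any that is yellow; of the rest the larger one is meant. What is shaped like the part that bears wax_center but black or blue is not meant.

How it is judged:
By the outcome, as a careful person would: the job done as asked, in the order asked, and still so for the second after the job is handed in, with the robot touching nothing.
It also fails if it takes over 58 s, if anything falls off the work surface, if the arm or the gripper's body presses on something with over 40 N, if the wrist force passes 120 N, or if a joint passes its speed limit or range.

## Working session

There is one attempt and no reset: what is moved stays moved. The work goes in short steps, Python scripts to look and compute and a tool call to move; the robot and the scene stay as the last step left them, time stands still between calls to the robot, and variables do not carry over. Pictures are saved under pics/ and viewed, about 8 in all and at most 12, crops included, and the job is handed in when it is done.

Besides the shell and the picture viewer there is one more tool, called after "Request:" as name([rows], argument=value, ...), one row to a line, values as JSON. move_arm: Moves the arm, as the interface text tells. Its arguments: {"type":"object","properties":{"increments":{"type":"array","items":{"type":"object","properties":{"tx":{"type":"number"},"ty":{"type":"number"},"tz":{"type":"number"},"rx":{"type":"number"},"ry":{"type":"number"},"rz":{"type":"number"},"gripper":{"type":"number"}}}},"squeeze":{"type":"number"}},"required":["increments"]}

```bash
mkdir -p pics
cat > h.py <<'E'
import numpy as np, cv2
from rig import r
def world(cam,u,v,d,s=None):
    m=r.camera_model(cam)
    p=np.array([(u-m["cx"])/m["fx"]*d,(v-m["cy"])/m["fy"]*d,d]) if np.isscalar(d) else np.stack([(u-m["cx"])/m["fx"]*d,(v-m["cy"])/m["fy"]*d,d],-1)
    if "hand_eye" in m:
        from scipy.spatial.transform import Rotation as Ro
        H=np.array(m["hand_eye"]); p=p@H[:3,:3].T+H[:3,3]
        s=s or r.sense()
        return p@Ro.from_euler('xyz',s["tcp_rot"]).as_matrix().T+np.array(s["eef_pos"])
    return (p-np.array(m["t"]))@np.array(m["R"])
def cloud(cam,mask,d,s=None):
    v,u=np.nonzero(mask&(d>0)); return world(cam,u.astype(float),v.astype(float),d[v,u].astype(float),s)
E
python3 - <<'E'
from h import *
s=r.sense(); print({k:np.round(v,3).tolist() for k,v in s.items()})
ims=[]
for c in ("scene","side"):
    im,d=r.grab_frame(c); np.save(f"pics/{c}_d.npy",d); ims.append(im)
    cv2.imwrite(f"pics/{c}.png",im[:,:,::-1])
    for q in ("nest_floor","wax_center","weight_grip"):
        for o in r.place_of(q,c)[:4]:
            v,u=o["location"]; dd=float(d[int(v),int(u)]); print(c,q,round(o["confidence"],2),int(u),int(v),np.round(world(c,u,v,dd)))
        if q!="nest_floor":
          for o in r.cut_out(q,c)[:4]:
            P=cloud(c,o["mask"],d)
            if len(P)<10: continue
            top=P[P[:,2]>np.percentile(P[:,2],95)-4]
            rc=cv2.minAreaRect(top[:,:2].astype(np.float32))
            print(c,'cut',q,round(o["confidence"],2),o["bbox"],'zmax',np.round(np.percentile(P[:,2],95)),np.round(rc[0]),np.round(rc[1]),round(rc[2]))
cv2.imwrite("pics/both.png",cv2.resize(np.vstack(ims)[:,:,::-1],None,fx=.75,fy=.75,interpolation=cv2.INTER_AREA))
E
```

```text
{'clock': 0.0, 'qpos': [1.21, 0.354, 1.634, -0.0, 1.155, -0.002], 'qvel': [0.001, 0.0, -0.0, 0.001, -0.0, -0.0], 'joint_efforts': [-0.001, -60.525, -34.207, -0.0, 0.009, 0.0], 'eef_pos': [219.299, 584.741, 230.562], 'tcp_rot': [-3.14, 0.0, 2.783], 'contact_force': [0.451, 0.148, 0.833], 'wrist_torque': [0.008, 0.023, -0.025], 'opening': 1.001}
scene nest_floor 0.66 350 208 [ 502. -110.   11.]
scene wax_center 0.82 294 247 [485.  77.  17.]
scene wax_center 0.54 240 240 [425. 233. 153.]
scene wax_center 0.46 272 276 [359. 229. 120.]
scene cut wax_center 0.64 [282.5, 239.8, 305.5, 255.7] zmax 21.0 [494.  72.] [40. 31.] 63
scene cut wax_center 0.58 [270.1, 267.9, 290.1, 279.9] zmax 21.0 [454. 144.] [13. 26.] 79
scene cut wax_center 0.56 [242.9, 231.7, 252.4, 239.8] zmax 21.0 [582. 115.] [16. 36.] 50
scene weight_grip 0.67 344 173 [ 603. -200.   23.]
scene weight_grip 0.51 388 167 [ 543. -300.   21.]
scene weight_grip 0.51 419 174 [ 459. -310.   26.]
scene cut weight_grip 0.63 [336.9, 165.3, 355.8, 185.0] zmax 36.0 [ 607. -204.] [28. 17.] 88
scene cut weight_grip 0.55 [376.9, 161.9, 398.5
[... 408 characters left out ...]
6.  18.]
side cut wax_center 0.92 [259.8, 250.3, 282.8, 278.0] zmax 18.0 [495.  75.] [41. 28.] 57
side cut wax_center 0.87 [206.3, 242.5, 222.7, 265.3] zmax 18.0 [586. 124.] [29. 41.] 43
side cut wax_center 0.75 [228.6, 289.2, 260.1, 318.3] zmax 18.0 [423. 176.] [ 43. 117.] 64
side weight_grip 0.94 329 157 [ 612. -197.   32.]
side weight_grip 0.9 383 149 [ 549. -299.   31.]
side weight_grip 0.68 419 164 [ 487. -348.   -2.]
side cut weight_grip 0.8 [372.9, 145.5, 392.3, 166.8] zmax 32.0 [ 550. -301.] [30. 14.] 75
side cut weight_grip 0.7 [413.0, 161.5, 427.2, 177.1] zmax 22.0 [ 466. -314.] [20. 10.] 44
side cut weight_grip 0.54 [317.0, 153.0, 345.1, 177.0] zmax 33.0 [ 608. -203.] [33. 16.] 71
```

View pics/scene.png

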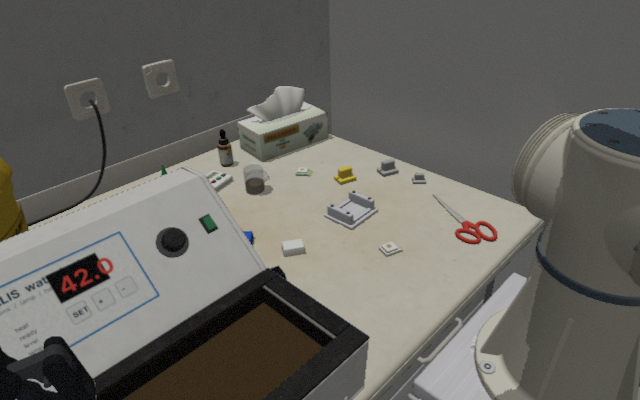

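View pics/side.png

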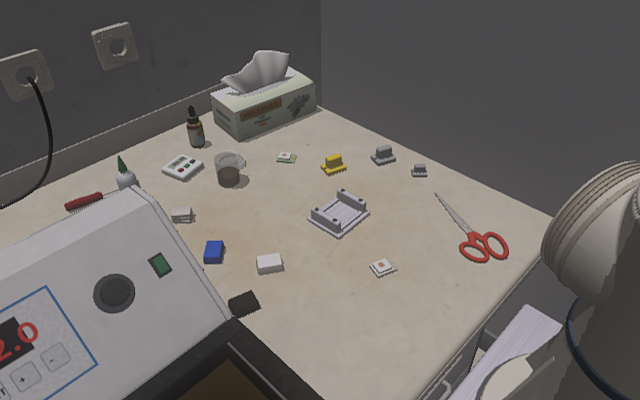

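The scene shows the white wax block at px (293,247), the nest at (350,208), the grey large weight at (388,167), and the yellow and small grey decoys beside it. The side picture shows the wax at (269,263) and a blue block at (213,250), among others. I'll rise, then pass over the bath.

Request:
move_arm([
  {"tz": -4,"gripper": 1},
  {"tz": -4},
  {"tz": -4},
  {"tx": -2,"ty": -2},
  {"tx": -3.2,"ty": -3.4},
  {"tx": -3.2,"ty": -3.4},
  {"tx": -3.2,"ty": -3.4},
  {"tx": -3.2,"ty": -3.4},
  {"tx": -3.2,"ty": -3.4},
  {"tx": -3.2,"ty": -3.4},
  {"tx": -3.2,"ty": -3.4},
  {"tx": -3.2,"ty": -3.4},
])

```text
invalid input
```

Request:
move_arm([
  {"tx": -3.2,"ty": -3.4},
  {"tx": -3.2,"ty": -3.4},
  {"tx": -3.2,"ty": -3.4},
  {"tx": -3.2,"ty": -3.4},
  {"tx": -3.2,"ty": -3.4},
  {"tx": -1.5,"ty": -1.5},
  {},
  {},
  {},
])

```text
invalid input
```

```bash
cat > look.py <<'E'
from h import *
import sys
def look(name,qs=("wax_center","weight_grip"),pts=("nest_floor",)):
    s=r.sense(); im,d=r.grab_frame("wrist"); np.save(f"pics/{name}_d.npy",d); cv2.imwrite(f"pics/{name}.png",im[:,:,::-1])
    print('t',round(s["clock"],2),'tcp',np.round(s["eef_pos"],1),'yaw',np.round(s["tcp_rot"],3),'q',np.round(s["qpos"],2))
    for q in pts:
        for o in r.place_of(q,"wrist")[:2]:
            v,u=o["location"]; print(q,round(o["confidence"],2),int(u),int(v),np.round(world("wrist",u,v,float(d[int(v),int(u)]),s),1))
    for q in qs:
        for o in r.cut_out(q,"wrist")[:4]:
            P=cloud("wrist",o["mask"],d,s)
            if len(P)<10: continue
            zt=np.percentile(P[:,2],90); top=P[abs(P[:,2]-zt)<3]
            rc=cv2.minAreaRect(top[:,:2].astype(np.float32)); b=cv2.boxPoints(rc); e=[b[1]-b[0],b[2]-b[1]]; e=max(e,key=np.linalg.norm)
            print('cut',q,round(o["confidence"],2),np.round(o["bbox"]),'ztop',np.round(zt,1),np.round(rc[0],1),np.round(rc[1],1),'long axis deg',round(np.degrees(np.arctan2(e[1],e[0]))%180,1), 'rgb',im[o["mask"]].mean(0).round())
    return s,im,d
if __name__=="__main__":
    s,im,d=look(sys.argv[1])
    V,U=np.mgrid[0:400,0:640]
    P=world("wrist",U.astype(float),V.astype(float),d.astype(float),s)
    # nest end-block tops at z~32
    m=((abs(P[...,2]-32)<3)&(d>0)&(abs(P[...,0]-500)<80)&(abs(P[...,1]+105)<80)).astype(np.uint8)
    n,l,st,c=cv2.connectedComponentsWithStats(m)
    for i in range(1,n):
        if st[i,4]>60:
            rc=cv2.minAreaRect(P[l==i][:,:2].astype(np.float32)); print('nest32',st[i,4],np.round(rc[0],1),np.round(rc[1],1),round(rc[2],1),'med z',np.round(np.median(P[l==i][:,2]),1))
    print('bench z',np.median(P[...,2][d>0]))
E
python3 look.py w1
```

```text
t 0.6 tcp [219.5 585.2 231.3] yaw [3.142 0.    2.783] q [ 1.21  0.35  1.63 -0.    1.16 -0.  ]
bench z 2.5594663507513076
```

View pics/w1.png

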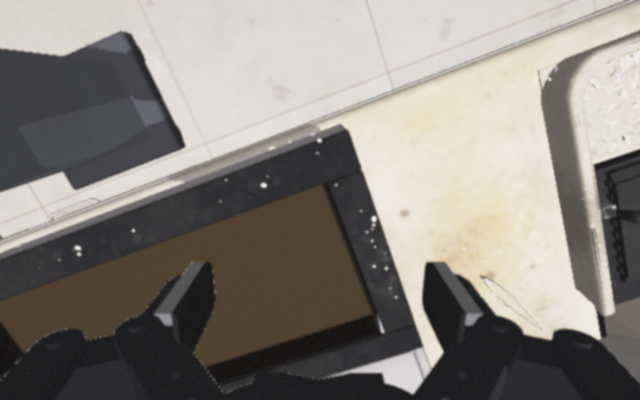

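The wrist picture shows the bath under the fingers, because the moves were refused. I'll retry with every field filled in.

Request:
move_arm([
  {"tx": 0,"ty": 0,"tz": -4,"rx": 0,"ry": 0,"rz": 0,"gripper": 1},
  {"tx": 0,"ty": 0,"tz": -4,"rx": 0,"ry": 0,"rz": 0,"gripper": 1},
  {"tx": 0,"ty": 0,"tz": -4,"rx": 0,"ry": 0,"rz": 0,"gripper": 1},
], squeeze=30)

```text
clock: 1.1
eef_pos: [219.4, 584.9, 352.5]
tcp_rot: [-3.141, -0.0, 2.783]
contact_force: [0.3, 0.7, 0.1]
opening: 1.0
```

Request:
move_arm([
  {"tx": -2,"ty": -2,"gripper": 1},
  {"tx": -3.2,"ty": -3.4,"gripper": 1},
  {"tx": -3.2,"ty": -3.4,"gripper": 1},
  {"tx": -3.2,"ty": -3.4,"gripper": 1},
  {"tx": -3.2,"ty": -3.4,"gripper": 1},
  {"tx": -3.2,"ty": -3.4,"gripper": 1},
  {"tx": -3.2,"ty": -3.4,"gripper": 1},
  {"tx": -3.2,"ty": -3.4,"gripper": 1},
  {"tx": -3.2,"ty": -3.4,"gripper": 1},
  {"tx": -3.2,"ty": -3.4,"gripper": 1},
  {"tx": -3.2,"ty": -3.4,"gripper": 1},
  {"tx": -3.2,"ty": -3.4,"gripper": 1},
], squeeze=30)

```text
invalid input
```

Every field is needed, then.

Request:
move_arm([
  {"tx": -2,"ty": -2,"tz": 0,"rx": 0,"ry": 0,"rz": 0,"gripper": 1},
  {"tx": -3.2,"ty": -3.4,"tz": 0,"rx": 0,"ry": 0,"rz": 0,"gripper": 1},
  {"tx": -3.2,"ty": -3.4,"tz": 0,"rx": 0,"ry": 0,"rz": 0,"gripper": 1},
  {"tx": -3.2,"ty": -3.4,"tz": 0,"rx": 0,"ry": 0,"rz": 0,"gripper": 1},
  {"tx": -3.2,"ty": -3.4,"tz": 0,"rx": 0,"ry": 0,"rz": 0,"gripper": 1},
  {"tx": -3.2,"ty": -3.4,"tz": 0,"rx": 0,"ry": 0,"rz": 0,"gripper": 1},
  {"tx": -3.2,"ty": -3.4,"tz": 0,"rx": 0,"ry": 0,"rz": 0,"gripper": 1},
  {"tx": -3.2,"ty": -3.4,"tz": 0,"rx": 0,"ry": 0,"rz": 0,"gripper": 1},
  {"tx": -3.2,"ty": -3.4,"tz": 0,"rx": 0,"ry": 0,"rz": 0,"gripper": 1},
  {"tx": -3.2,"ty": -3.4,"tz": 0,"rx": 0,"ry": 0,"rz": 0,"gripper": 1},
  {"tx": -3.2,"ty": -3.4,"tz": 0,"rx": 0,"ry": 0,"rz": 0,"gripper": 1},
  {"tx": -3.2,"ty": -3.4,"tz": 0,"rx": 0,"ry": 0,"rz": 0,"gripper": 1},
], squeeze=30)

```text
clock: 2.3
eef_pos: [429.8, 83.8, 351.7]
tcp_rot: [3.141, 0.001, 2.783]
contact_force: [0.8, 0.7, -0.1]
opening: 0.998
```

Request:
move_arm([
  {"tx": -3.2,"ty": -3.4,"tz": 0,"rx": 0,"ry": 0,"rz": 0,"gripper": 1},
  {"tx": -2,"ty": -2,"tz": 0,"rx": 0,"ry": 0,"rz": 0,"gripper": 1},
  {"tx": 0,"ty": 0,"tz": 0,"rx": 0,"ry": 0,"rz": 0,"gripper": 1},
  {"tx": 0,"ty": 0,"tz": 0,"rx": 0,"ry": 0,"rz": 0,"gripper": 1},
], squeeze=30)

```text
clock: 2.7
eef_pos: [459.1, 16.5, 351.2]
tcp_rot: [3.141, -0.0, 2.781]
contact_force: [-1.0, -0.3, -0.3]
opening: 0.996
```

```bash
python3 look.py w2
```

```text
t 2.7 tcp [459.1  16.5 351.2] yaw [ 3.141 -0.     2.781] q [ 0.03 -0.02  1.81  0.    1.34 -1.18]
nest_floor 0.81 251 200 [ 498.7 -100.9    9.2]
cut wax_center 0.9 [401.  98. 440. 122.] ztop 19.8 [460.5 156.2] [40.8 28.9] long axis deg 74.7 rgb [37. 36. 36.]
cut wax_center 0.86 [405. 184. 434. 221.] ztop 19.7 [586.5 122.4] [28.5 40.5] long axis deg 134.6 rgb [ 47.  69. 126.]
cut wax_center 0.77 [352. 142. 381. 170.] ztop 19.8 [495.6  72.5] [40.1 28.2] long axis deg 57.1 rgb [160. 157. 160.]
cut wax_center 0.38 [122. 267. 163. 292.] ztop 34.7 [ 553.1 -304.8] [32.9 15.8] long axis deg 68.9 rgb [103. 101. 101.]
cut weight_grip 0.91 [124. 265. 161. 293.] ztop 34.7 [ 553.1 -304.8] [32.9 15.8] long axis deg 68.9 rgb [103. 100. 101.]
cut weight_grip 0.81 [218. 276. 238. 303.] ztop 34.3 [ 612.1 -196. ] [13.  15.7] long axis deg 156.7 rgb [132. 119.  58.]
cut weight_grip 0.6 [ 93. 217. 122. 243.] ztop 23.8 [ 466.7 -315.2] [20.6  8.4] long axis deg 41.1 rgb [103. 101. 101.]
nest32 401 [495.  -63.4] [66.1 12.3] 2.2 med z 32.6
nest32 382 [ 497.9 -137.1] [65.4 12.3] 2.2 med z 32.6
bench z 1.5686554801711452
```

View pics/w2.png

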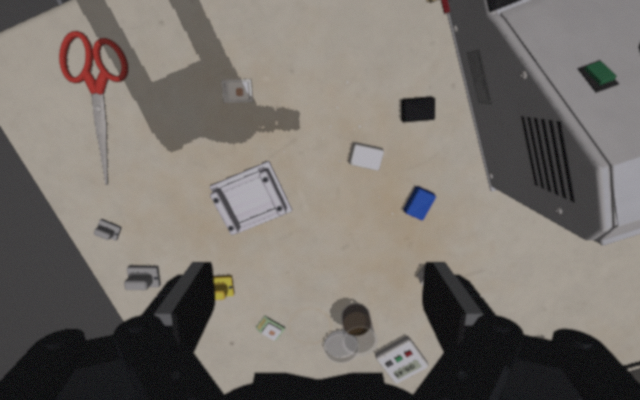

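The picture shows the white wax at px (366,156), the nest at (250,200), the grey weight at (142,277), with black, blue, yellow and small grey decoys. Wax: (495.6, 72.5), long axis 57°. Nest: (496.5, −100.2), long axis 92.2°. First I turn and descend over the wax.

Request:
move_arm([
  {"tx": -0.7,"ty": 3.2,"tz": 0,"rx": 0,"ry": 0,"rz": 0,"gripper": 1},
  {"tx": -0.7,"ty": 3.3,"tz": 0,"rx": 0,"ry": 0,"rz": 0,"gripper": 1},
  {"tx": 0,"ty": 0,"tz": 2,"rx": 0,"ry": 0,"rz": 8.5,"gripper": 1},
  {"tx": 0,"ty": 0,"tz": 2,"rx": 0,"ry": 0,"rz": 8.5,"gripper": 1},
  {"tx": 0,"ty": 0,"tz": 2,"rx": 0,"ry": 0,"rz": 8.5,"gripper": 1},
  {"tx": 0,"ty": 0,"tz": 2,"rx": 0,"ry": 0,"rz": 8.5,"gripper": 1},
  {"tx": 0,"ty": 0,"tz": 2,"rx": 0,"ry": 0,"rz": 8.5,"gripper": 1},
  {"tx": 0,"ty": 0,"tz": 2,"rx": 0,"ry": 0,"rz": 8.5,"gripper": 1},
  {"tx": 0,"ty": 0,"tz": 2,"rx": 0,"ry": 0,"rz": 8.5,"gripper": 1},
  {"tx": 0,"ty": 0,"tz": 2,"rx": 0,"ry": 0,"rz": 8.5,"gripper": 1},
  {"tx": 0,"ty": 0,"tz": 2,"rx": 0,"ry": 0,"rz": 8.5,"gripper": 1},
  {"tx": 0,"ty": 0,"tz": 2,"rx": 0,"ry": 0,"rz": 8.5,"gripper": 1},
], squeeze=30)

```text
clock: 4.1
eef_pos: [494.8, 73.8, 150.7]
tcp_rot: [3.141, -0.0, 1.295]
contact_force: [0.2, -1.0, 0.2]
opening: 1.001
```

Request:
move_arm([
  {"tx": 0,"ty": 0,"tz": 0,"rx": 0,"ry": 0,"rz": 8.5,"gripper": 1},
  {"tx": 0,"ty": 0,"tz": 0,"rx": 0,"ry": 0,"rz": 8.5,"gripper": 1},
  {"tx": 0,"ty": 0,"tz": 0,"rx": 0,"ry": 0,"rz": 0,"gripper": 1},
  {"tx": 0,"ty": 0,"tz": 0,"rx": 0,"ry": 0,"rz": 0,"gripper": 1},
], squeeze=30)

```text
clock: 4.5
eef_pos: [495.0, 73.5, 151.5]
tcp_rot: [3.141, -0.0, 1.008]
contact_force: [-0.0, 0.4, -0.1]
opening: 1.004
```

```bash
cat > go.py <<'E'
# remaining move in tool axes: x y z(mm) yaw(deg)
from h import *; import sys
x,y,z,yaw=map(float,sys.argv[1:5]); s=r.sense(); p=np.array(s["eef_pos"]); psi=s["tcp_rot"][2]; c,n=np.cos(psi),np.sin(psi)
d=np.array([x,y,z])-p
print('tx %.2f ty %.2f tz %.2f cm, rz %.1f deg'%((d[0]*c+d[1]*n)/10,(d[0]*n-d[1]*c)/10,-d[2]/10,-((yaw-np.degrees(psi)+180)%360-180)),'tcp',p.round(1),'yaw',round(np.degrees(psi),1),'open',round(s["opening"],3),'F',np.round(s["contact_force"],1),'t',s["clock"])
E
python3 -c "
from look import *
look('w3',('wax_center',),())"; python3 go.py 495.6 72.5 6 57.1
```

```text
t 4.5 tcp [495.   73.5 151.5] yaw [ 3.141 -0.     1.008] q [0.14 0.26 1.97 0.   0.91 0.71]
cut wax_center 0.69 [356.  36. 421.  95.] ztop 19.7 [586.4 122. ] [28.7 40.5] long axis deg 136.0 rgb [ 44.  69. 132.]
cut wax_center 0.68 [356. 278. 440. 392.] ztop 32.3 [490.8 -96.6] [54.2 78.2] long axis deg 92.5 rgb [124. 120. 126.]
cut wax_center 0.67 [199.  89. 257. 147.] ztop 19.8 [460.9 156. ] [40.6 29. ] long axis deg 74.2 rgb [31. 30. 31.]
cut wax_center 0.57 [302. 156. 337. 209.] ztop 19.7 [496.4  72.3] [40.4 28.2] long axis deg 57.1 rgb [160. 158. 160.]
tx -0.03 ty 0.08 tz 14.55 cm, rz 0.6 deg tcp [495.1  73.2 151.5] yaw 57.7 open 1.005 F [-0.1 -0.2 -0.3] t 4.6
```

Request:
move_arm([
  {"tx": 0,"ty": 0.1,"tz": 3.5,"rx": 0,"ry": 0,"rz": 0.6,"gripper": 1},
  {"tx": 0,"ty": 0,"tz": 3.5,"rx": 0,"ry": 0,"rz": 0,"gripper": 1},
  {"tx": 0,"ty": 0,"tz": 3.5,"rx": 0,"ry": 0,"rz": 0,"gripper": 0.4},
  {"tx": 0,"ty": 0,"tz": 2.5,"rx": 0,"ry": 0,"rz": 0,"gripper": 0.2},
  {"tx": 0,"ty": 0,"tz": 1.5,"rx": 0,"ry": 0,"rz": 0,"gripper": 0.1},
  {"tx": 0,"ty": 0,"tz": 0,"rx": 0,"ry": 0,"rz": 0,"gripper": 0},
  {"tx": 0,"ty": 0,"tz": 0,"rx": 0,"ry": 0,"rz": 0,"gripper": -0.6},
  {"tx": 0,"ty": 0,"tz": 0,"rx": 0,"ry": 0,"rz": 0,"gripper": -0.6},
  {"tx": 0,"ty": 0,"tz": 0,"rx": 0,"ry": 0,"rz": 0,"gripper": -0.6},
  {"tx": 0,"ty": 0,"tz": 0,"rx": 0,"ry": 0,"rz": 0,"gripper": -0.6},
], squeeze=30)

```text
clock: 5.6
eef_pos: [496.5, 72.3, 7.1]
tcp_rot: [3.14, -0.001, 0.992]
contact_force: [0.4, -0.2, -0.0]
opening: 0.364
```

Request:
move_arm([
  {"tx": 0,"ty": 0,"tz": 0,"rx": 0,"ry": 0,"rz": 0,"gripper": -0.8},
  {"tx": 0,"ty": 0,"tz": -1.5,"rx": 0,"ry": 0,"rz": 0,"gripper": -0.8},
  {"tx": 0,"ty": 0,"tz": -3,"rx": 0,"ry": 0,"rz": 0,"gripper": -0.8},
  {"tx": 0,"ty": 0,"tz": -3,"rx": 0,"ry": 0,"rz": 0,"gripper": -0.8},
  {"tx": 0,"ty": 0,"tz": -1.5,"rx": 0,"ry": 0,"rz": 0,"gripper": -0.8},
  {"tx": 0,"ty": 0,"tz": 0,"rx": 0,"ry": 0,"rz": -7,"gripper": -0.8},
  {"tx": 0,"ty": 0,"tz": 0,"rx": 0,"ry": 0,"rz": -7,"gripper": -0.8},
  {"tx": 0,"ty": 0,"tz": 0,"rx": 0,"ry": 0,"rz": -7,"gripper": -0.8},
  {"tx": 0,"ty": 0,"tz": 0,"rx": 0,"ry": 0,"rz": -7,"gripper": -0.8},
  {"tx": 0,"ty": 0,"tz": 0,"rx": 0,"ry": 0,"rz": -7,"gripper": -0.8},
  {"tx": 0,"ty": 0,"tz": 0,"rx": 0,"ry": 0,"rz": 0,"gripper": -0.8},
  {"tx": 0,"ty": 0,"tz": 0,"rx": 0,"ry": 0,"rz": 0,"gripper": -0.8},
], squeeze=30)

```text
clock: 6.8
eef_pos: [495.9, 72.2, 96.4]
tcp_rot: [3.142, -0.0, 1.599]
contact_force: [0.3, -0.3, 0.2]
opening: 0.361
```

```bash
python3 go.py 496.5 -100.2 90 92.2; python3 look.py w4
```

```text
tx -17.24 ty -0.43 tz 0.64 cm, rz -0.6 deg tcp [495.9  72.2  96.4] yaw 91.6 open 0.361 F [ 0.3 -0.3  0.2] t 6.8
t 6.8 tcp [495.9  72.2  96.4] yaw [ 3.142 -0.     1.599] q [0.14 0.34 2.01 0.   0.79 0.11]
cut wax_center 0.64 [283. 215. 354. 321.] ztop 109.4 [495.9  72.6] [28.9 41.6] long axis deg 91.8 rgb [136. 132. 131.]
cut wax_center 0.63 [423.  95. 504. 174.] ztop 19.5 [586.5 122.1] [28.9 41.2] long axis deg 135.3 rgb [ 45.  70. 133.]
cut wax_center 0.62 [236.  30. 300. 109.] ztop 19.7 [460.8 156.2] [40.8 28.7] long axis deg 74.4 rgb [31. 30. 31.]
bench z 1.1954124950214577
```

View pics/w4.png

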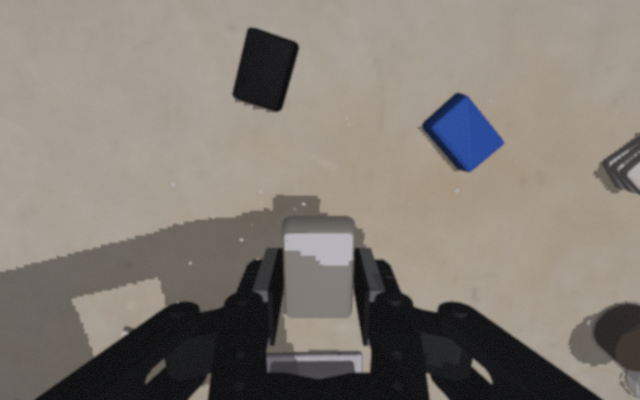

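The wax is held squarely at px (319,267), hanging level. I'll carry it over the nest.

Request:
move_arm([
  {"tx": -2,"ty": 0,"tz": 0,"rx": 0,"ry": 0,"rz": 0,"gripper": -0.8},
  {"tx": -3.5,"ty": -0.1,"tz": 0,"rx": 0,"ry": 0,"rz": 0,"gripper": -0.8},
  {"tx": -3.5,"ty": -0.1,"tz": 0,"rx": 0,"ry": 0,"rz": 0,"gripper": -0.8},
  {"tx": -3.5,"ty": -0.1,"tz": 0,"rx": 0,"ry": 0,"rz": 0,"gripper": -0.8},
  {"tx": -3,"ty": -0.1,"tz": 0,"rx": 0,"ry": 0,"rz": 0,"gripper": -0.8},
  {"tx": -1.7,"ty": 0,"tz": 0,"rx": 0,"ry": 0,"rz": -0.6,"gripper": -0.8},
  {"tx": 0,"ty": 0,"tz": 0,"rx": 0,"ry": 0,"rz": 0,"gripper": -0.8},
  {"tx": 0,"ty": 0,"tz": 0,"rx": 0,"ry": 0,"rz": 0,"gripper": -0.8},
  {"tx": 0,"ty": 0,"tz": 0,"rx": 0,"ry": 0,"rz": 0,"gripper": -0.8},
], squeeze=30)

```text
clock: 7.9
eef_pos: [497.3, -99.0, 96.2]
tcp_rot: [-3.141, -0.0, 1.613]
contact_force: [1.4, -0.6, -0.2]
opening: 0.367
```

```bash
python3 go.py 496.5 -100.6 16 92.2; python3 look.py w5
```

```text
tx -0.15 ty -0.09 tz 8.02 cm, rz 0.2 deg tcp [497.3 -99.   96.2] yaw 92.4 open 0.367 F [ 1.4 -0.6 -0.2] t 7.9
t 7.9 tcp [497.3 -99.   96.2] yaw [-3.141 -0.     1.613] q [-0.2   0.35  2.    0.    0.79 -0.24]
nest_floor 0.57 317 208 [ 496.5 -102.6    8.9]
cut wax_center 0.95 [282. 214. 353. 318.] ztop 109.2 [497.3 -98.8] [28.8 42. ] long axis deg 92.8 rgb [128. 124. 123.]
cut weight_grip 0.61 [475. 360. 480. 370.] ztop 35.3 [ 612.  -205.2] [4.1 8.8] long axis deg 112.0 rgb [155. 142.  64.]
nest32 2188 [494.8 -63.9] [65.5 12.2] 2.5 med z 32.7
bench z 1.2403482369383738
```

View pics/w5.png

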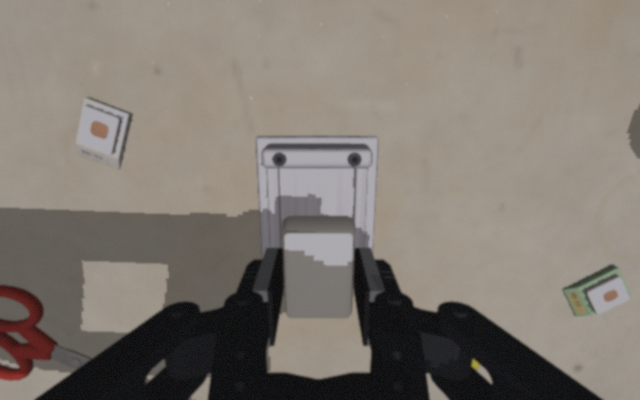

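The nest's +y block is at px (316,155) and the wax is lined up over the pocket. I'll lower it.

Request:
move_arm([
  {"tx": -0.16,"ty": -0.09,"tz": 1,"rx": 0,"ry": 0,"rz": 0.1,"gripper": -0.8},
  {"tx": 0,"ty": 0,"tz": 2,"rx": 0,"ry": 0,"rz": 0,"gripper": -0.8},
  {"tx": 0,"ty": 0,"tz": 2,"rx": 0,"ry": 0,"rz": 0,"gripper": -0.8},
  {"tx": 0,"ty": 0,"tz": 1,"rx": 0,"ry": 0,"rz": 0,"gripper": -0.8},
  {"tx": 0,"ty": 0,"tz": 1,"rx": 0,"ry": 0,"rz": 0,"gripper": -0.8},
  {"tx": 0,"ty": 0,"tz": 0.5,"rx": 0,"ry": 0,"rz": 0,"gripper": -0.8},
  {"tx": 0,"ty": 0,"tz": 0.4,"rx": 0,"ry": 0,"rz": 0,"gripper": -0.8},
  {"tx": 0,"ty": 0,"tz": 0,"rx": 0,"ry": 0,"rz": 0,"gripper": -0.8},
  {"tx": 0,"ty": 0,"tz": 0,"rx": 0,"ry": 0,"rz": 0,"gripper": -0.8},
], squeeze=30)

```text
clock: 9.0
eef_pos: [496.9, -101.5, 17.7]
tcp_rot: [3.141, 0.0, 1.612]
contact_force: [0.3, -0.3, -0.5]
opening: 0.363
```

```bash
python3 go.py 496.4 -100.7 15 92.2
```

```text
tx 0.08 ty -0.05 tz 0.27 cm, rz 0.1 deg tcp [ 496.9 -101.5   17.7] yaw 92.3 open 0.363 F [ 0.3 -0.3 -0.5] t 9.0
```

Request:
move_arm([
  {"tx": 0.08,"ty": -0.05,"tz": 0.1,"rx": 0,"ry": 0,"rz": 0,"gripper": -0.8},
  {"tx": 0,"ty": 0,"tz": 0.1,"rx": 0,"ry": 0,"rz": 0,"gripper": -0.8},
  {"tx": 0,"ty": 0,"tz": 0,"rx": 0,"ry": 0,"rz": 0,"gripper": -0.8},
  {"tx": 0,"ty": 0,"tz": 0,"rx": 0,"ry": 0,"rz": 0,"gripper": -0.8},
], squeeze=30)

```text
clock: 9.4
eef_pos: [496.1, -100.7, 15.4]
tcp_rot: [3.141, 0.0, 1.612]
contact_force: [0.1, 0.1, -1.1]
opening: 0.365
```

Request:
move_arm([
  {"tx": 0,"ty": 0,"tz": 0.1,"rx": 0,"ry": 0,"rz": 0,"gripper": -0.8},
  {"tx": 0,"ty": 0,"tz": 0,"rx": 0,"ry": 0,"rz": 0,"gripper": -0.8},
  {"tx": 0,"ty": 0,"tz": 0,"rx": 0,"ry": 0,"rz": 0,"gripper": -0.8},
], squeeze=30)

```text
clock: 9.7
eef_pos: [496.3, -100.7, 14.5]
tcp_rot: [3.141, 0.0, 1.612]
contact_force: [-0.4, -0.0, 4.5]
opening: 0.365
```

Light contact (4.5 N). Release and lift.

Request:
move_arm([
  {"tx": 0,"ty": 0,"tz": 0,"rx": 0,"ry": 0,"rz": 0,"gripper": -0.2},
  {"tx": 0,"ty": 0,"tz": 0,"rx": 0,"ry": 0,"rz": 0,"gripper": -0.1},
  {"tx": 0,"ty": 0,"tz": 0,"rx": 0,"ry": 0,"rz": 0,"gripper": 0.05},
  {"tx": 0,"ty": 0,"tz": 0,"rx": 0,"ry": 0,"rz": 0,"gripper": 0.1},
  {"tx": 0,"ty": 0,"tz": -0.5,"rx": 0,"ry": 0,"rz": 0,"gripper": 0.1},
  {"tx": 0,"ty": 0,"tz": -2,"rx": 0,"ry": 0,"rz": 0,"gripper": 0.1},
  {"tx": 0,"ty": 0,"tz": -3,"rx": 0,"ry": 0,"rz": 0,"gripper": 0.5},
  {"tx": 0,"ty": 0,"tz": -4,"rx": 0,"ry": 0,"rz": 0,"gripper": 1},
  {"tx": 0,"ty": 0,"tz": -4,"rx": 0,"ry": 0,"rz": 0,"gripper": 1},
  {"tx": 0,"ty": 0,"tz": -4,"rx": 0,"ry": 0,"rz": 0,"gripper": 1},
  {"tx": 0,"ty": 0,"tz": 0,"rx": 0,"ry": 0,"rz": 0,"gripper": 1},
  {"tx": 0,"ty": 0,"tz": 0,"rx": 0,"ry": 0,"rz": 0,"gripper": 1},
], squeeze=30)

```text
clock: 10.9
eef_pos: [496.5, -100.7, 190.3]
tcp_rot: [3.139, 0.001, 1.612]
contact_force: [-0.5, -0.0, -0.6]
opening: 1.003
```

```bash
python3 look.py w6;  python3 go.py 553.1 -304.8 190 68.9
```

```text
t 10.9 tcp [ 496.5 -100.7  190.3] yaw [3.139e+00 1.000e-03 1.612e+00] q [-0.2   0.22  1.93  0.    1.   -0.24]
cut wax_center 0.75 [300. 149. 334. 197.] ztop 27.7 [ 496.3 -100.2] [28.2 40.1] long axis deg 91.5 rgb [154. 152. 155.]
cut weight_grip 0.87 [338. 333. 385. 376.] ztop 34.1 [ 554. -300.] [22.7 15.4] long axis deg 66.6 rgb [92. 90. 90.]
cut weight_grip 0.76 [267. 342. 301. 375.] ztop 23.2 [ 467.4 -315.5] [19.1  8.9] long axis deg 41.2 rgb [94. 92. 93.]
cut weight_grip 0.75 [399. 250. 444. 304.] ztop 25.6 [ 599.9 -208. ] [21.8  1.4] long axis deg 72.7 rgb [115. 103.  47.]
nest32 1115 [494.5 -63.9] [65.2 11.9] 2.4 med z 32.6
nest32 889 [ 498.  -137.1] [65.2 11.7] 1.9 med z 32.7
bench z 1.3001393085821746
tx -20.65 ty 4.96 tz -0.21 cm, rz 23.4 deg tcp [ 495.1 -100.5  187.9] yaw 92.3 open 0.998 F [-0.4  0.4 -0.6] t 11.1
```

View pics/w6.png

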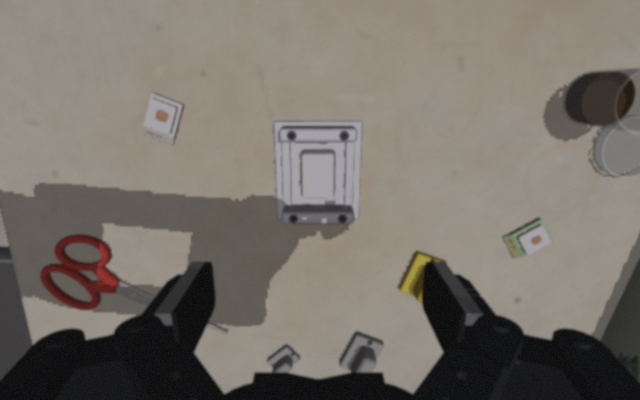

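The wax lies flat and centred in the pocket at px (318,174). Now to the weight.

Request:
move_arm([
  {"tx": -2,"ty": 0.4,"tz": 0,"rx": 0,"ry": 0,"rz": 0,"gripper": 1},
  {"tx": -3.5,"ty": 0.9,"tz": 0,"rx": 0,"ry": 0,"rz": 0,"gripper": 1},
  {"tx": -3.5,"ty": 0.9,"tz": 0,"rx": 0,"ry": 0,"rz": 0,"gripper": 1},
  {"tx": -3.5,"ty": 0.9,"tz": 0,"rx": 0,"ry": 0,"rz": 0,"gripper": 1},
  {"tx": -3.5,"ty": 0.9,"tz": 0,"rx": 0,"ry": 0,"rz": 0,"gripper": 1},
  {"tx": -3,"ty": 0.6,"tz": 0,"rx": 0,"ry": 0,"rz": 0,"gripper": 1},
  {"tx": -1.6,"ty": 0.4,"tz": 0,"rx": 0,"ry": 0,"rz": 5.4,"gripper": 1},
  {"tx": 0,"ty": 0,"tz": 0,"rx": 0,"ry": 0,"rz": 6,"gripper": 1},
  {"tx": 0,"ty": 0,"tz": 0,"rx": 0,"ry": 0,"rz": 6,"gripper": 1},
  {"tx": 0,"ty": 0,"tz": 0,"rx": 0,"ry": 0,"rz": 6,"gripper": 1},
  {"tx": 0,"ty": 0,"tz": 0,"rx": 0,"ry": 0,"rz": 0,"gripper": 1},
  {"tx": 0,"ty": 0,"tz": 0,"rx": 0,"ry": 0,"rz": 0,"gripper": 1},
], squeeze=40)

```text
clock: 12.3
eef_pos: [554.1, -304.2, 188.2]
tcp_rot: [-3.14, -0.0, 1.206]
contact_force: [0.0, 0.2, -0.6]
opening: 1.0
```

```bash
python3 -c "
from look import *
s,im,d=look('w7',('weight_grip',),())
V,U=np.mgrid[0:400,0:640]
P=world('wrist',U.astype(float),V.astype(float),d.astype(float),s)
near=(abs(P[...,0]-553)<45)&(abs(P[...,1]+304)<45)&(d>0)
for a,b in((30,40),(8,16)):
    Q=P[near&(P[...,2]>a)&(P[...,2]<b)]; print(a,len(Q),cv2.minAreaRect(Q[:,:2].astype(np.float32)),np.median(Q[:,2]))
"; python3 go.py 553.1 -304.8 12 68.9
```

```text
t 12.3 tcp [ 554.1 -304.2  188.2] yaw [-3.14  -0.     1.206] q [-0.5   0.41  1.66 -0.    1.08 -0.14]
cut weight_grip 0.97 [222. 195. 254. 237.] ztop 24.3 [ 466.9 -317.8] [21.9 10.8] long axis deg 43.4 rgb [117. 115. 116.]
cut weight_grip 0.59 [318.  12. 360.  76.] ztop 35.1 [ 608.4 -206.7] [33.5 15.6] long axis deg 72.4 rgb [175. 165.  77.]
30 685 ((552.9041748046875, -305.5916748046875), (33.04843521118164, 15.712972640991211), 68.68940734863281) 34.49995287073577
8 1035 ((552.7333374023438, -305.76190185546875), (45.51034927368164, 33.803714752197266), 68.89678955078125) 10.893648130597143
tx -0.09 ty -0.09 tz 17.67 cm, rz 0.2 deg tcp [ 554.3 -304.3  188.7] yaw 69.1 open 1.005 F [ 0.1  0.1 -0.7] t 12.4
```

View pics/w7.png

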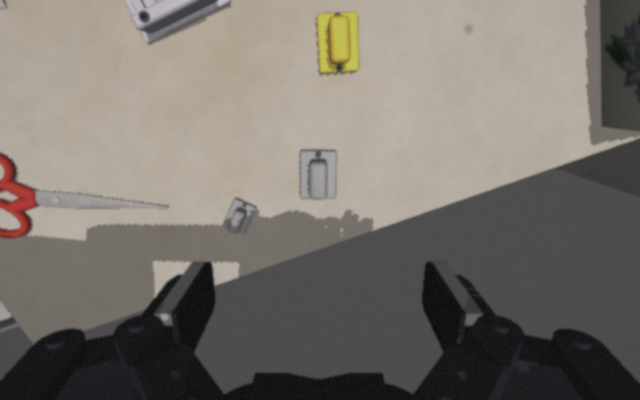

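The grey weight is at px (318,174), with the small grey and yellow decoys clear of the fingers. Descend and grip.

Request:
move_arm([
  {"tx": -0.16,"ty": -0.09,"tz": 3,"rx": 0,"ry": 0,"rz": 0.2,"gripper": 0.2},
  {"tx": 0,"ty": 0,"tz": 4,"rx": 0,"ry": 0,"rz": 0,"gripper": 0.2},
  {"tx": 0,"ty": 0,"tz": 4,"rx": 0,"ry": 0,"rz": 0,"gripper": 0.1},
  {"tx": 0,"ty": 0,"tz": 3,"rx": 0,"ry": 0,"rz": 0,"gripper": 0},
  {"tx": 0,"ty": 0,"tz": 2,"rx": 0,"ry": 0,"rz": 0,"gripper": 0},
  {"tx": 0,"ty": 0,"tz": 1.3,"rx": 0,"ry": 0,"rz": 0,"gripper": 0},
  {"tx": 0,"ty": 0,"tz": 0,"rx": 0,"ry": 0,"rz": 0,"gripper": 0},
  {"tx": 0,"ty": 0,"tz": 0,"rx": 0,"ry": 0,"rz": 0,"gripper": -0.5},
  {"tx": 0,"ty": 0,"tz": 0,"rx": 0,"ry": 0,"rz": 0,"gripper": -1},
  {"tx": 0,"ty": 0,"tz": 0,"rx": 0,"ry": 0,"rz": 0,"gripper": -1},
  {"tx": 0,"ty": 0,"tz": 0,"rx": 0,"ry": 0,"rz": 0,"gripper": -1},
], squeeze=40)

```text
clock: 13.5
eef_pos: [554.1, -306.2, 17.8]
tcp_rot: [3.139, 0.0, 1.2]
contact_force: [0.0, 0.1, 7.6]
opening: 0.175
```

Request:
move_arm([
  {"tx": 0,"ty": 0,"tz": -0.5,"rx": 0,"ry": 0,"rz": 0,"gripper": -1},
  {"tx": 0,"ty": 0,"tz": -1.5,"rx": 0,"ry": 0,"rz": 0,"gripper": -1},
  {"tx": 0,"ty": 0,"tz": -3,"rx": 0,"ry": 0,"rz": 0,"gripper": -1},
  {"tx": 0,"ty": 0,"tz": -3,"rx": 0,"ry": 0,"rz": 0,"gripper": -1},
  {"tx": 0,"ty": 0,"tz": -2,"rx": 0,"ry": 0,"rz": -5,"gripper": -1},
  {"tx": 0,"ty": 0,"tz": 0,"rx": 0,"ry": 0,"rz": -6,"gripper": -1},
  {"tx": 0,"ty": 0,"tz": 0,"rx": 0,"ry": 0,"rz": -6,"gripper": -1},
  {"tx": 0,"ty": 0,"tz": 0,"rx": 0,"ry": 0,"rz": -6.4,"gripper": -1},
  {"tx": 0,"ty": 0,"tz": 0,"rx": 0,"ry": 0,"rz": 0,"gripper": -1},
  {"tx": 0,"ty": 0,"tz": 0,"rx": 0,"ry": 0,"rz": 0,"gripper": -1},
], squeeze=40)

```text
clock: 14.5
eef_pos: [553.0, -305.6, 116.9]
tcp_rot: [3.141, 0.0, 1.605]
contact_force: [-0.1, -0.2, -2.6]
opening: 0.174
```

```bash
cat > wt.py <<'E'
from look import *
s,im,d=look(sys.argv[1],(),())
p=np.array(s["eef_pos"]); V,U=np.mgrid[0:400,0:640]
P=world('wrist',U.astype(float),V.astype(float),d.astype(float),s)
near=(abs(P[...,0]-p[0])<26)&(abs(P[...,1]-p[1])<30)&(d>0)
Q=P[near]-p
h,e=np.histogram(Q[:,2],bins=np.arange(-40,45,2)); print([(int(a),int(b)) for a,b in zip(e,h) if b>60])
for a,b in((-6,2),(17,23)):
    m=(near&(P[...,2]-p[2]>a)&(P[...,2]-p[2]<b)&(im.mean(2)>70))
    K=P[m]
    if len(K)>20: rc=cv2.minAreaRect(K[:,:2].astype(np.float32)); print(a,len(K),np.round(rc[0]-p[:2],1),np.round(rc[1],1),round(rc[2],1),np.median(K[:,2])-p[2])
E
python3 wt.py w8; python3 go.py 496.3 -100.4 110 92.2
```

```text
t 14.5 tcp [ 553.  -305.6  116.9] yaw [3.141 0.    1.605] q [-0.51  0.49  1.71 -0.    0.95 -0.54]
[(-14, 91), (-12, 95), (-10, 284), (-8, 1721), (-6, 147), (0, 64), (2, 81), (4, 94), (6, 149), (8, 185), (10, 194), (12, 279), (14, 749), (16, 2149), (18, 241), (20, 216), (22, 207), (24, 220), (26, 215), (28, 235), (30, 227), (32, 170), (34, 162), (36, 403), (38, 477), (40, 171), (42, 271)]
-6 188 [-0.5 14.1] [31.6 17.4] 1.5 -5.682107637129349
17 861 [2.  0.1] [30.2 27.2] 63.6 17.38985099927308
tx 20.70 ty -4.96 tz 0.67 cm, rz -0.2 deg tcp [ 553.  -305.6  116.7] yaw 92.0 open 0.176 F [-0.2  0.4 -2.8] t 14.55
```

View pics/w8.png

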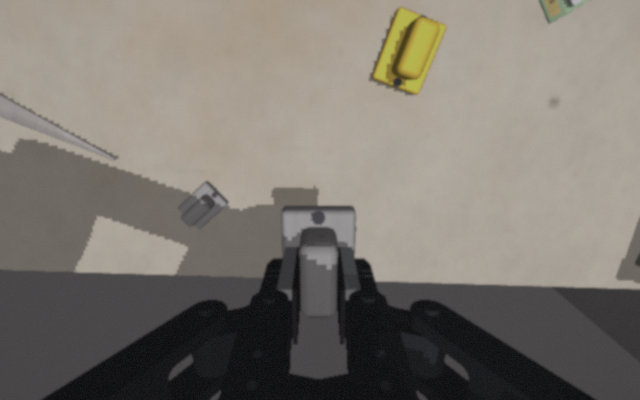

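The weight is held level, grip up (front plate edge near row 207, grip at px (318,275)). Force −2.6 N fits its weight. I'll carry it over the nest and measure its offset there.

Request:
move_arm([
  {"tx": 2,"ty": -0.5,"tz": 0,"rx": 0,"ry": 0,"rz": 0,"gripper": -1},
  {"tx": 3.2,"ty": -0.8,"tz": 0,"rx": 0,"ry": 0,"rz": 0,"gripper": -1},
  {"tx": 3.5,"ty": -0.8,"tz": 0,"rx": 0,"ry": 0,"rz": 0,"gripper": -1},
  {"tx": 3.5,"ty": -0.8,"tz": 0,"rx": 0,"ry": 0,"rz": 0,"gripper": -1},
  {"tx": 3.5,"ty": -0.8,"tz": 0,"rx": 0,"ry": 0,"rz": 0,"gripper": -1},
  {"tx": 3,"ty": -0.8,"tz": 0,"rx": 0,"ry": 0,"rz": 0,"gripper": -1},
  {"tx": 2,"ty": -0.5,"tz": 0,"rx": 0,"ry": 0,"rz": 0,"gripper": -1},
  {"tx": 0,"ty": 0,"tz": 0,"rx": 0,"ry": 0,"rz": 0,"gripper": -1},
  {"tx": 0,"ty": 0,"tz": 0,"rx": 0,"ry": 0,"rz": 0,"gripper": -1},
  {"tx": 0,"ty": 0,"tz": 0,"rx": 0,"ry": 0,"rz": 0,"gripper": -1},
], squeeze=40)

```text
clock: 15.55
eef_pos: [496.0, -101.3, 116.5]
tcp_rot: [3.141, 0.0, 1.607]
contact_force: [0.6, -0.2, -1.5]
opening: 0.176
```

```bash
python3 look.py w9
python3 - <<'E'
from h import *
from scipy.spatial.transform import Rotation as Ro
s=r.sense(); im,d=r.grab_frame("wrist")
V,U=np.mgrid[0:400,0:640]; p=np.array(s["eef_pos"])
P=(world('wrist',U.astype(float),V.astype(float),d.astype(float),s)-p)@Ro.from_euler('xyz',s["tcp_rot"]).as_matrix()
b=(d>0)&(abs(P[...,0])<32)&(abs(P[...,1])<24)
for n,a,c in(("plate",5,11),("griptop",-20,-14)):
    m=(b&(P[...,2]>a)&(P[...,2]<c)); 
    if n=="griptop": m&=abs(P[...,1])<6.5
    Q=P[m]; f=Q[Q[:,0]>12] if n=="plate" else Q
    print(n,len(Q),'x',np.percentile(Q[:,0],[1,99]).round(1),'y(front)',np.percentile(f[:,1],[1,50,99]).round(1),'z',np.median(Q[:,2]).round(1))
    if n=="plate": rc=cv2.minAreaRect(f[:,:2].astype(np.float32)); print(rc)
E
python3 go.py 496.3 -100.4 44 92.2
```

```text
t 15.55 tcp [ 496.  -101.3  116.5] yaw [3.141 0.    1.607] q [-0.2   0.32  1.99 -0.    0.84 -0.24]
cut wax_center 0.78 [301. 164. 338. 205.] ztop 27.6 [495.9 -91.8] [28.9 23.4] long axis deg 2.6 rgb [145. 142. 144.]
cut weight_grip 0.85 [437. 289. 482. 326.] ztop 20.3 [ 613.6 -190.4] [ 2.7 13.5] long axis deg 165.6 rgb [128. 115.  54.]
cut weight_grip 0.68 [281. 205. 357. 320.] ztop 133.9 [ 496.  -100.8] [15.1 33.3] long axis deg 93.2 rgb [100.  98.  99.]
nest32 1855 [494.6 -63.9] [65.4 12.1] 2.0 med z 32.7
nest32 126 [ 468.6 -137.3] [6.8 9.6] 1.3 med z 32.6
nest32 148 [ 526.4 -135.1] [7.6 9.2] 2.5 med z 32.5
bench z 1.2662421019101657
plate 2191 x [ 3.2 23. ] y(front) [-16.5   0.2  16.4] z 7.0
((17.68689727783203, -0.20374107360839844), (11.326681137084961, 33.866519927978516), 0.08212656527757645)
griptop 2341 x [-15.5  16.6] y(front) [-6.3  0.2  6.4] z -16.8
tx 0.07 ty 0.09 tz 7.22 cm, rz -0.1 deg tcp [ 495.5 -101.2  116.2] yaw 92.1 open 0.175 F [ 0.2  0.  -1.5] t 15.8
```

Offset of the weight to the TCP is about 0.3 mm. Lowering.

Request:
move_arm([
  {"tx": 0.05,"ty": 0.05,"tz": 1.5,"rx": 0,"ry": 0,"rz": -0.1,"gripper": -1},
  {"tx": 0,"ty": 0,"tz": 2,"rx": 0,"ry": 0,"rz": 0,"gripper": -1},
  {"tx": 0,"ty": 0,"tz": 1.5,"rx": 0,"ry": 0,"rz": 0,"gripper": -1},
  {"tx": 0,"ty": 0,"tz": 1,"rx": 0,"ry": 0,"rz": 0,"gripper": -1},
  {"tx": 0,"ty": 0,"tz": 0.5,"rx": 0,"ry": 0,"rz": 0,"gripper": -1},
  {"tx": 0,"ty": 0,"tz": 0.3,"rx": 0,"ry": 0,"rz": 0,"gripper": -1},
  {"tx": 0,"ty": 0,"tz": 0,"rx": 0,"ry": 0,"rz": 0,"gripper": -1},
  {"tx": 0,"ty": 0,"tz": 0,"rx": 0,"ry": 0,"rz": 0,"gripper": -1},
  {"tx": 0,"ty": 0,"tz": 0,"rx": 0,"ry": 0,"rz": 0,"gripper": -1},
], squeeze=40)

```text
clock: 16.7
eef_pos: [496.2, -100.1, 48.8]
tcp_rot: [3.141, 0.0, 1.61]
contact_force: [-0.5, -0.3, -2.2]
opening: 0.176
```

```bash
python3 go.py 496.3 -100.6 44 92.2
```

```text
tx -0.05 ty 0.01 tz 0.48 cm, rz 0.0 deg tcp [ 496.2 -100.1   48.8] yaw 92.2 open 0.176 F [-0.5 -0.3 -2.2] t 16.7
```

Request:
move_arm([
  {"tx": -0.04,"ty": 0,"tz": 0.15,"rx": 0,"ry": 0,"rz": 0,"gripper": -1},
  {"tx": 0,"ty": 0,"tz": 0.15,"rx": 0,"ry": 0,"rz": 0,"gripper": -1},
  {"tx": 0,"ty": 0,"tz": 0,"rx": 0,"ry": 0,"rz": 0,"gripper": -1},
  {"tx": 0,"ty": 0,"tz": 0,"rx": 0,"ry": 0,"rz": 0,"gripper": -1},
], squeeze=40)

```text
clock: 17.1
eef_pos: [495.8, -100.5, 45.2]
tcp_rot: [-3.141, -0.0, 1.61]
contact_force: [-0.4, -0.2, -2.8]
opening: 0.175
```

Request:
move_arm([
  {"tx": 0,"ty": 0,"tz": 0.1,"rx": 0,"ry": 0,"rz": 0,"gripper": -1},
  {"tx": 0,"ty": 0,"tz": 0,"rx": 0,"ry": 0,"rz": 0,"gripper": -1},
  {"tx": 0,"ty": 0,"tz": 0,"rx": 0,"ry": 0,"rz": 0,"gripper": -1},
], squeeze=40)

```text
clock: 17.4
eef_pos: [495.8, -100.5, 44.2]
tcp_rot: [-3.141, -0.0, 1.61]
contact_force: [0.8, -0.7, -1.9]
opening: 0.177
```

Request:
move_arm([
  {"tx": 0,"ty": 0.03,"tz": 0.1,"rx": 0,"ry": 0,"rz": 0,"gripper": -1},
  {"tx": 0,"ty": 0,"tz": 0,"rx": 0,"ry": 0,"rz": 0,"gripper": -1},
  {"tx": 0,"ty": 0,"tz": 0,"rx": 0,"ry": 0,"rz": 0,"gripper": -1},
], squeeze=40)

```text
clock: 17.7
eef_pos: [496.1, -100.5, 43.7]
tcp_rot: [-3.141, 0.0, 1.61]
contact_force: [-2.7, 0.3, 5.4]
opening: 0.177
```

Contact. Release slowly, then lift straight up.

Request:
move_arm([
  {"tx": 0,"ty": 0,"tz": 0,"rx": 0,"ry": 0,"rz": 0,"gripper": -0.6},
  {"tx": 0,"ty": 0,"tz": 0,"rx": 0,"ry": 0,"rz": 0,"gripper": -0.5},
  {"tx": 0,"ty": 0,"tz": 0,"rx": 0,"ry": 0,"rz": 0,"gripper": -0.35},
  {"tx": 0,"ty": 0,"tz": 0,"rx": 0,"ry": 0,"rz": 0,"gripper": -0.2},
  {"tx": 0,"ty": 0,"tz": -0.5,"rx": 0,"ry": 0,"rz": 0,"gripper": -0.2},
  {"tx": 0,"ty": 0,"tz": -1.5,"rx": 0,"ry": 0,"rz": 0,"gripper": -0.2},
  {"tx": 0,"ty": 0,"tz": -3,"rx": 0,"ry": 0,"rz": 0,"gripper": 0},
  {"tx": 0,"ty": 0,"tz": -4,"rx": 0,"ry": 0,"rz": 0,"gripper": 0.5},
  {"tx": 0,"ty": 0,"tz": -4,"rx": 0,"ry": 0,"rz": 0,"gripper": 1},
  {"tx": 0,"ty": 0,"tz": -3,"rx": 0,"ry": 0,"rz": 0,"gripper": 1},
  {"tx": 0,"ty": 0,"tz": 0,"rx": 0,"ry": 0,"rz": 0,"gripper": 1},
  {"tx": 0,"ty": 0,"tz": 0,"rx": 0,"ry": 0,"rz": 0,"gripper": 1},
], squeeze=40)

```text
clock: 18.9
eef_pos: [496.4, -100.5, 204.0]
tcp_rot: [3.14, 0.0, 1.61]
contact_force: [-0.2, -0.5, -0.5]
opening: 0.999
```

Run:
```python
from look import *
s,im,d=look('w10',('weight_grip',),())
V,U=np.mgrid[0:400,0:640]; P=world('wrist',U.astype(float),V.astype(float),d.astype(float),s)
b=(d>0)&(abs(P[...,0]-496.3)<50)&(abs(P[...,1]+100.4)<60)
def rep(n,m):
    k,l,st,_=cv2.connectedComponentsWithStats(m.astype(np.uint8))
    for i in range(1,k):
        if st[i,4]>80:
            Q=P[l==i]; rc=cv2.minAreaRect(Q[:,:2].astype(np.float32)); print(n,st[i,4],np.round(rc[0],1),np.round(rc[1],1),round(rc[2],1),'z',np.median(Q[:,2]).round(1))
z=P[...,2]
rep('griptop',b&(abs(z-61)<4)); rep('plate',b&(abs(z-37)<2.5)); rep('blocks',b&(abs(z-32.5)<1.5))
print('plate z sd',z[b&(abs(z-37)<2.5)].std())
```

```text
t 18.9 tcp [ 496.4 -100.5  204. ] yaw [3.14 0.   1.61] q [-0.2   0.2   1.91 -0.    1.03 -0.24]
cut weight_grip 0.8 [401. 245. 445. 296.] ztop 31.9 [ 602.8 -205.5] [29.   7.1] long axis deg 79.3 rgb [118. 106.  49.]
cut weight_grip 0.76 [269. 335. 300. 372.] ztop 24.0 [ 466.9 -317.4] [23.2 11.2] long axis deg 46.8 rgb [101.  99.  99.]
cut weight_grip 0.75 [301. 150. 338. 202.] ztop 61.1 [496.2 -99.9] [15.2 32.3] long axis deg 91.8 rgb [121. 119. 120.]
griptop 715 [ 496.1 -100.7] [15.3 34. ] 2.7 z 60.4
plate 1101 [ 496. -101.] [33.8 46.5] 1.6 z 36.9
blocks 792 [494.8 -64. ] [64.9 11.4] 2.2 z 32.7
blocks 655 [ 498.  -137.4] [64.7 11.1] 2.2 z 32.7
plate z sd 0.934567364370335
```

View pics/w10.png

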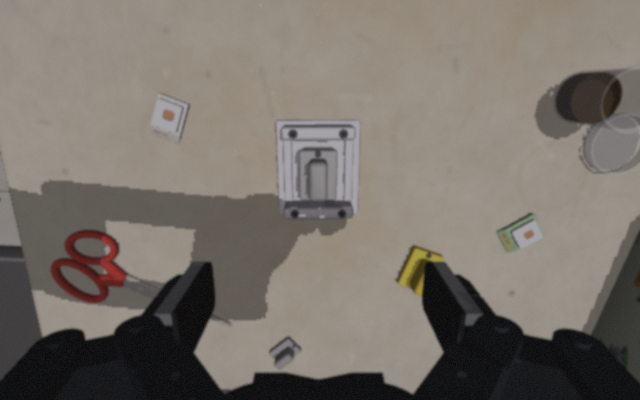

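The weight sits centred in the nest at px (318,177), grip up. It measures within 0.5 mm of the nest centre and within 0.6° of parallel. Handing in.

```bash
python3 -c "
from rig import r
print(r.sign_off())"
```

```text
the job is handed in; nothing more can be done
None
```

The job is done and handed in at about 19 s of the 58 s limit. The white wax block lies flat in the nest pocket, and the larger grey steel weight stands on it, grip upward.

- **Wax:** after release it measured within about 0.3 mm of the pocket centre and within about 1° of parallel. That was before the weight went on. I couldn't measure it directly afterwards because the weight covers it.
- **Weight:** the last wrist picture put the plate at (496.0, −101.0) mm, against a nest centre of (496.4, −100.7) mm, and within 0.6° of parallel. The plate top read 36.9 mm and the grip top 60.4 mm. That is the expected height for the weight resting flat on the wax, allowing for the depth reading about 1 mm high.
- **Arm:** the gripper is open and about 14 cm clear above the weight. Contact forces read at the end of each move stayed below 8 N.

My first three move calls were refused because every row needs all its fields; nothing moved in them. No final check failed or disagreed.

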